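# Clock the coin sorter's disc home and shut its cover

### The arm

A 6-joint arm with a two-finger parallel gripper is mounted at the origin on the work surface. World frame = base frame: x ahead of the robot, y to its left, z up, the work surface at z = 0. Lengths are in m, angles in rad, forces in N, time in s.
With the tool pointing down it reaches from about 0.225 to 0.875 m from the base axis. Payload 3.4 kg.
Tool frame: the origin (TCP) lies between the finger pads; the fingertips stand 8 mm ahead of it and the grasp point (between the pads) lies 11 mm behind it; z points along the fingers, y is the line along which they close (so a half turn about z gives the same grasp; the last joint's range is limited). The gripper opens to 85 mm and grips with 20 to 120 N. Pads are 22 mm wide; open, the fingers measure 114 mm over their backs; the gripper's body (76 mm by 85 mm) begins 54 mm behind the grasp point. The pads swing forward as they close: fully open they stand 13 mm farther back than shut.
Start: joints at [1.107, 0.276, 1.505, -0, 1.361, -0.121], TCP at [0.193, 0.542, 0.217] pointing down, gripper open.
Joint ranges: [-2.89, 2.89], [-0.75, 2.08], [0.22, 2.7], [-1.18, 4.32], [0.11, 2.71], [-2.7, 2.7]. Speed limits (rad/s): [2.57, 2.57, 3.14, 3.14, 3.14, 3.14].

### API

Orientations are given as a unit quaternion [w, x, y, z].
In Python, from rig import manip, optics, finder gives the robot as it stands.
- The arm moves only by the tool servo_tool, never from a script. Its argument "increments" is a list of rows, each a list of 7 numbers: the shift along the tool's x, y, z in cm, then the turn, a rotation vector about the tool's x, y, z in degrees, then the closure, from -1 (fully open) to 1 (shut). In form: [[x, y, z, rx, ry, rz, gripper], ...]. A call has exactly 5 rows; each row shifts and turns the commanded pose from where the row before left it, along the tool's axes as they then stand; what a row does not reach is not made up. A row lasts 1/10 s, in which the tool goes at most 50 mm and 8.59 degrees, less where a joint would pass 70% of its speed; a pose out of reach is approached as far as the arm can. A call is refused whole if a number of a shift passes 5 or a number of a turn 8.59, either way. A call with a gripper value outside its range is refused whole. The fingers move at their own pace and stop on an object; "squeeze" is the grip in N (left out, the last holds). Time passes only in rows, so rows that do not move let the fingers close, or fill a call up. It gives the time, the measured TCP pose, the force, the opening and the grip force at its end, in the units of the state.
- manip.get_state(): the state, without advancing time (a new reading comes with each control period).
- optics.get_image(name): name is "scene" or "top"; returns the picture (400x640x3 uint8, red, green, blue); there is no depth.
- optics.get_calibration(name): a dict with "fov_y" (degrees; the focal length in pixels is half the picture's height over the tangent of half this angle, whatever the lens; pixels are square), "cx", "cy" (the principal point, pixels), "dist_coeffs" ([k1, k2, p1, p2, k3] as OpenCV has them; the pictures are not rectified), "world_to_cam" (4x4, takes a point from world to camera coordinates). Camera axes: x right, y down, z forward; pixel columns grow to the right and rows downward; lengths in m; the calibration is good to about 2 mm. A picture is of the moment at which its call begins. get_calibration takes no time and is no camera call.
- manip.sign_off(): hands the job in; it is judged then, once.
Trained networks look in the newest picture that a camera, given by its name, has taken for a name from the list of things; names that differ only in an ending like _2 or _b are one class to them, and where a whole thing is asked for, a point or a joint stands for the part that bears it (a point fixed in the world has none). Each returns a list of dicts, best first, with "p" (0 to 1); they miss things now and then, are a little off and sometimes report something else, mostly with a low value. They report only what shows in the picture. A call takes as long as a camera call. They do not tell look-alikes from the thing itself.
- finder.silhouettes(label, camera): "region" (400x640 bool, what is visible of it) and "box" ([centre column, centre row, width, height] in pixels, round what is visible of it).
- finder.tip_of(label, camera): "at" ([column, row] in pixels: a listed point, or the origin of a listed thing).
The state is a dict: "clock": time; "qpos": joint angles; "qd": joint speeds; "effort": joint torques, N m; "position": TCP position; "ee_rot": TCP orientation; "contact_force": force on the tool from outside, world axes, zero at the start; "moment": the same for the moment, N m; "width": finger opening in m; "gripper_force": force on a finger pad.
Only numpy, scipy, OpenCV 4.12 (cv2) and the standard library are available. Lean on these libraries where they do the work, as an engineer would, in place of code of your own. Each camera call takes 0.05 s, during which the arm holds its last target. There are 200 camera calls.

### The job

Get the coin sorter ready to run: its white sorting disc sits too high because its red tab has missed the keyway in the spindle's flange, so turn the disc until the tab drops into the keyway and the disc lies flat and fully home. Then take the green cover, hook its yellow lip under the sorter's blue ledge while the opposite edge is still raised, swing that edge down until the cover lies flat and square on the housing, and let go. Do not disturb the cup, the coin stack or the coin tray.

Things in the scene. Friction and masses are not known exactly. Their poses are not given: they have to be found in the camera images.
- sorter: Coin sorter's housing, fixed, left or right of the robot, turned up to 0.3 rad: white open-topped box, 210 mm (x) by 170 mm (y); origin at the centre of its underside, z up. Well inside 170 by 150 mm, floor at z = 14 mm. Wall tops, on which the cover lies, at z = 106 mm; end walls 20 mm thick, sides 10 mm. Coin outlets and small cups on the +x face.
- ledge (a point): Middle of the underside of the blue ledge's free edge, at the housing's x = -80 mm (robot side), z = 118 mm. The ledge spans the full width and overhangs the wall's top by 14 mm, with a 12 mm gap under it; behind it a back stop at x = -94 mm. The ledge's top is at z = 127 mm.
- catch (a point): Middle of the top of the blue catch on the housing's +x wall, 70 mm wide: inner face at the housing's x = 96 mm, top at z = 120 mm. The 184 mm cover must lie between back stop and catch (190 mm apart) with its lip under the ledge, so it goes in only tilted.
- spindle: Drive spindle, fixed (does not turn) in the middle of the housing's floor; origin at the centre of its underside, 14 mm above the counter, z up, x towards the keyway, yaw up to 1.6 rad from the housing's. Dark round flange of radius 66 mm, top at z = 16 mm; round steel nose of radius 14 mm up to z = 60 mm, inside the disc's hub.
- keyway (a point): Middle of the flange's only keyway at the flange's top, 56 mm from the spindle's axis along its +x: a slot 18 mm wide, 14 mm deep, with a yellow floor, from radius 46 mm out to the open rim.
- disc: White sorting disc, loose on the spindle's nose (bore radius 14.8 mm), 0.3 kg. Origin: centre of the plate's underside; z up, x towards the tab. Plate radius 48 mm, 8 mm thick; hub radius 21 mm up to z = 46 mm. At first it sits about 6 mm high and 4 degrees aslant. Free and aligned, it drops home by its weight: origin 16 mm above the spindle's origin.
- disc_tab (a point): Centre of the red tab's underside, 56 mm from the disc's axis along its +x, 10 mm below the plate. Tab 12 mm wide, from radius 50 to 62 mm. At first it rests on the flange, 0.4 to 1.4 rad anticlockwise (from above) of the keyway; it drops in when within about 3 mm of the keyway's middle.
- disc_grip (a point): Middle of the disc's black upright grip bar, on the disc's axis, 58 mm above the plate's underside: 60 mm along the disc's x, 16 mm wide (y), 24 mm tall, standing on the hub. With the disc home its top is 6 mm below the housing's wall tops.
- cover: Green cover, loose, flat on the counter beside the sorter, handle up, lip towards the robot (turned up to 0.4 rad), 0.28 kg: plate 184 mm (x) by 160 mm (y), 5 mm thick; origin at the centre of its underside, z up. Shut, its origin lies 106 mm above the housing's underside, over the housing's middle to about 3 mm; let go nearly shut, it falls shut.
- cover_lip (a point): Middle of the lip's lower edge, 92 mm from the cover's origin along its -x, on the underside. The lip is the plate's -x edge, 5 mm thick, marked with a yellow band on top.
- cover_grip (a point): Middle of the cover's black upright handle bar, 21 mm above the plate's underside at the cover's centre: 70 mm along the cover's x, 16 mm wide (y), from z = 5 to z = 37 mm.
- cup: Bystander: a blue cup, 76 mm wide and 95 mm tall, beyond or beside the work; origin at the centre of its foot.
- stack: Bystander: a stack of coins stuck together, 27 mm wide and 36 mm tall, beyond or beside the work; origin at the centre of its foot.
- tray: Bystander: an orange coin tray, 90 by 140 by 30 mm, beyond or beside the work; origin at the centre of its underside.
There are look-alikes about, which are no part of the job. Several things have the shape of the cover; the one meant has the colours described above.

How it is judged:
On the way, in this order (a step that is already met when the one before it is completed fails the run):
1. the disc's tab has dropped into the keyway and the disc lies home on the flange (z of disc in the frame of spindle between 0.013 and 0.0185 m and angle between the x axis of disc and the x axis of spindle, either way round below 0.1 rad and x of disc_tab in the frame of spindle above 0.04 m and angle between disc's own z axis and vertical below 0.03 rad), for 0.2 s.
2. the cover's lip is under the ledge with the opposite edge still raised (x of cover_lip in the frame of sorter between -0.1 and -0.0835 m and z of cover_lip in the frame of sorter between 0.102 and 0.116 m and angle between cover's own z axis and vertical above 0.03 rad), for 0.04 s.
At the end, for the whole second after the job is handed in: Disc home: tab in the keyway, plate within 2.5 mm of the flange, tilt under 0.03 rad. Cover flat on the walls (height within 2.5 mm, tilt under 0.02 rad, turned under 0.08 rad, within 12 mm of the middle sideways), its lip at least 3.5 mm under the ledge; both at rest (all of step 1 and x of cover_lip in the frame of sorter between -0.1 and -0.0835 m and z of cover in the frame of sorter between 0.1035 and 0.1085 m and y of cover in the frame of sorter between -0.012 and 0.012 m and angle between cover's own z axis and vertical below 0.02 rad and angle between the x axis of cover and the x axis of sorter, either way round below 0.08 rad and linear speed of each of cover, disc below 0.01 m/s); the robot touches nothing.
It fails at once if the cup is moved more than 25 mm or tipped over (distance of cup from where it was at the start of the episode above 0.025 m or angle between cup's own z axis and vertical above 0.5 rad).
It fails at once if the coin stack is moved more than 25 mm or tipped over (distance of stack from where it was at the start of the episode above 0.025 m or angle between stack's own z axis and vertical above 0.5 rad).
It fails at once if the coin tray is moved more than 25 mm or tipped over (distance of tray from where it was at the start of the episode above 0.025 m or angle between tray's own z axis and vertical above 0.5 rad).
It also fails if it takes over 58 s, if anything falls off the work surface, if the arm or the gripper's body presses on something with over 40 N, if the wrist force passes 120 N, or if a joint passes its speed limit or range.

## Working session

There is one attempt and no reset: what is moved stays moved. The work goes in short steps, Python scripts to look and compute and a tool call to move; the robot and the scene stay as the last step left them, time stands still between calls to the robot, and variables do not carry over. Pictures are saved under pics/ and viewed, at most 10 in all, crops included, and the job is handed in when it is done.

Besides the shell and the picture viewer there is one more tool, called in YAML: its name, and indented under it one key for each argument. servo_tool: Moves the arm, as the interface text tells. Its arguments: {"type":"object","properties":{"increments":{"type":"array","items":{"type":"array","items":{"type":"number"}}},"squeeze":{"type":"number"}},"required":["increments"]}

```bash
mkdir -p pics; ls
cat > h.py <<'E'
import numpy as np, cv2
from rig import manip, optics, finder
from scipy.spatial.transform import Rotation as R
def cal(n):
    c=optics.get_calibration(n); f=200/np.tan(np.radians(c["fov_y"])/2)
    K=np.array([[f,0,c["cx"]],[0,f,c["cy"]],[0,0,1.]]); return K,np.array(c["dist_coeffs"],float),np.array(c["world_to_cam"])
def ray(n,p):
    K,d,T=cal(n); u=cv2.undistortPoints(np.array([[p]],float),K,d)[0,0]
    Rc=T[:3,:3]; o=-Rc.T@T[:3,3]; v=Rc.T@np.array([u[0],u[1],1]); return o,v/np.linalg.norm(v)
def onz(n,p,z):
    o,v=ray(n,p); return o+v*(z-o[2])/v[2]
def tri(ps):
    A=np.zeros((3,3));b=np.zeros(3)
    for n,p in ps:
        o,v=ray(n,p);M=np.eye(3)-np.outer(v,v);A+=M;b+=M@o
    return np.linalg.solve(A,b)
def proj(n,X):
    K,d,T=cal(n); return cv2.projectPoints(np.atleast_2d(np.array(X,float)),cv2.Rodrigues(T[:3,:3])[0],T[:3,3],K,d)[0][:,0]
def snap(n,f):
    im=optics.get_image(n); cv2.imwrite(f"pics/{f}.png",im[:,:,::-1]); return im
E
python3 - <<'E'
from h import *
for n in("scene","top"):
    snap(n,n+"0"); K,d,T=cal(n); print(n,K[0,0],d,(-T[:3,:3].T@T[:3,3]).round(3))
    for l in("sorter","ledge","catch","keyway","disc","disc_tab","disc_grip","cover","cover_lip","cover_grip","cup","stack","tray","spindle"):
        print(l,[(np.round(r["at"],1).tolist(),round(r["p"],2)) for r in finder.tip_of(l,n)][:4])
E
```

```text
pics
scene 444.0274984648951 [0.03209194 0.         0.         0.         0.        ] [ 1.159 -0.71   1.227]
sorter [([286.7, 249.2], 0.95), ([351.8, 182.8], 0.68), ([352.2, 185.4], 0.48)]
ledge [([272.4, 210.5], 0.85), ([350.1, 183.4], 0.16)]
catch [([299.9, 246.2], 0.6)]
keyway [([297.6, 253.0], 0.48)]
disc [([286.7, 238.5], 0.66)]
disc_tab [([307.5, 238.1], 0.82)]
disc_grip [([285.6, 229.7], 0.64)]
cover [([349.9, 183.5], 0.82), ([348.0, 311.4], 0.77), ([425.2, 211.5], 0.67), ([321.7, 133.0], 0.62)]
cover_lip [([302.5, 122.7], 0.79), ([452.4, 208.2], 0.72), ([335.3, 177.0], 0.67)]
cover_grip [([324.6, 122.2], 0.76), ([429.8, 204.9], 0.74), ([354.6, 183.6], 0.7), ([347.2, 309.9], 0.57)]
cup [([385.2, 253.4], 0.56)]
stack [([286.4, 249.5], 0.19)]
tray [([405.9, 162.1], 0.97), ([352.8, 185.8], 0.71)]
spindle [([287.6, 245.3], 0.75), ([380.4, 257.4], 0.61)]
top 469.07034651074275 [-0.109149  0.        0.        0.        0.      ] [0.264 0.006 1.418]
sorter [([263.1, 230.4], 0.26)]
ledge [([375.9, 218.7], 0.82), ([374.3, 197.7], 0.66), ([379.1, 178.4], 0.59), ([389.5, 156.9], 0.51)]
catch [([388.8, 158.4], 0.67)]
keyway [([379.8, 178.5], 0.6)]
disc [([376.4, 196.0], 0.84)]
disc_tab [([358.9, 185.9], 0.85), ([181.7, 180.9], 0.32)]
disc_grip [([380.4, 195.1], 0.58)]
cover [([257.6, 199.0], 0.91), ([235.2, 118.6], 0.85), ([202.1, 298.3], 0.8), ([391.8, 107.3], 0.77)]
cover_lip [([264.4, 229.8], 0.83), ([401.1, 136.1], 0.83), ([211.9, 331.4], 0.75)]
cover_grip [([196.9, 303.5], 0.75), ([389.0, 107.0], 0.67), ([254.5, 200.4], 0.62), ([234.8, 114.1], 0.59)]
cup [([311.6, 119.8], 0.8)]
stack [([457.1, 188.6], 0.51)]
tray [([179.7, 181.4], 0.58)]
spindle [([374.7, 198.5], 0.86), ([257.4, 201.5], 0.67)]
```

Run:
```python
import cv2
a=cv2.imread("pics/top0.png")[60:360,160:500]; cv2.imwrite("pics/topc.png",cv2.resize(a,(680,600),interpolation=3))
```

```text
(no output)
```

View pics/scene0.png

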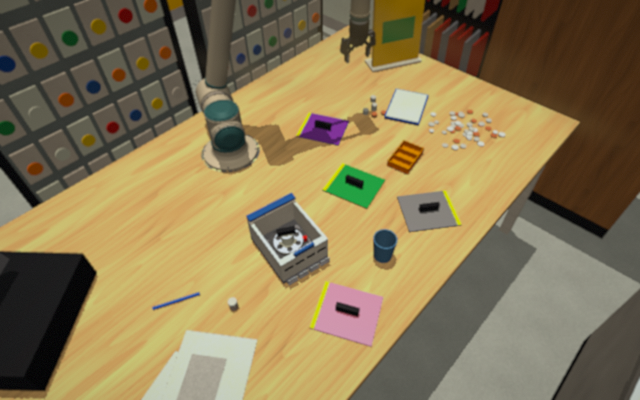

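View pics/topc.png

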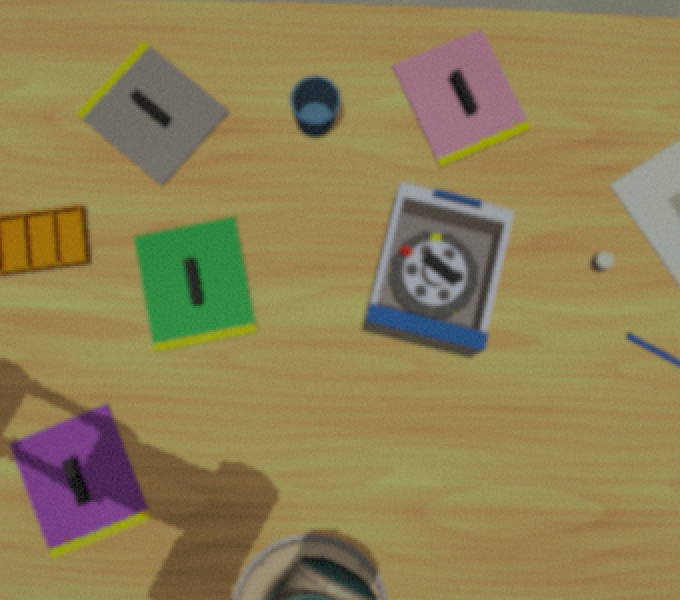

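The scene view shows the white sorter at about (287,240), the green cover with its yellow lip at (354,185), and grey, pink and purple look-alikes. The cup is at (385,247), the stack at (233,303) and the tray at (405,156). In the top crop the keyway (yellow) is at (437,237), the red tab at (406,251) and the grip bar at (441,266), so the disc must turn clockwise.

```bash
cat >> h.py <<'E'
def mask(im,kind):
    h=cv2.cvtColor(im,cv2.COLOR_RGB2HSV).astype(int); H,S,V=h[...,0],h[...,1],h[...,2]
    return {"green":(H>50)&(H<75)&(S>110)&(V>60),"yellow":(H>=24)&(H<34)&(S>160)&(V>120),"blue":(H>100)&(H<120)&(S>120)&(V>60),"red":((H<6)|(H>174))&(S>140)&(V>90)}[kind]
def comps(m,mn=8):
    n,L,st,c=cv2.connectedComponentsWithStats(m.astype(np.uint8)); return [(L==i,st[i,4],c[i]) for i in range(1,n) if st[i,4]>=mn]
def rect(n,m,z):
    c=max(cv2.findContours(m.astype(np.uint8),0,1)[0],key=len)[:,0]
    P=np.array([onz(n,p,z)[:2] for p in c]); r=cv2.minAreaRect((P*1000).astype(np.float32)); return r,P
E
python3 - <<'E'
from h import *
im=optics.get_image("top"); sc=optics.get_image("scene")
for k,z in(("green",.005),("blue",.127),("yellow",.005),("red",.03)):
    for m,a,c in comps(mask(im,k)): print("top",k,a,c.round(1),[np.round(q,1) for q in rect("top",m,z)[0]])
    for m,a,c in comps(mask(sc,k)): print("  scene",k,a,c.round(1))
for l,z in(("cup",.095),("stack",.036),("tray",.03)):
    for r in finder.silhouettes(l,"top")[:2]: print(l,r["p"],r["box"],onz("top",r["box"][:2],z).round(3))
print(tri([("top",(376.5,195)),("scene",(285.6,229.7))]),manip.get_state()["position"])
E
```

```text
top green 2612 [256.7 199.4] [array([491.2, 190.8]), array([165.2, 156.6]), np.float64(13.1)]
  scene green 32 [268.3   2.8]
  scene green 22 [64.5 33.6]
  scene green 31 [271.8  40.8]
  scene green 26 [387.1  38.9]
  scene green 17 [  3.4 122.2]
  scene green 1271 [355.6 186.3]
top blue 35 [388.4 158.7] [array([ 598.6, -192.9]), array([61.3,  4.6]), np.float64(76.2)]
top blue 507 [373.1 222.9] [array([ 414.3, -151.1]), array([164.9,  25.4]), np.float64(76.6)]
top blue 55 [492.6 237.7] [array([ 380.4, -491.7]), array([119.1,   3.9]), np.float64(63.3)]
top blue 12 [127.4 242.8] [array([338.8, 532.6]), array([26.1,  3.5]), np.float64(19.1)]
  scene blue 8 [255.2  47.8]
  scene blue 16 [240.1  55.9]
  scene blue 15 [ 3.3 56.8]
  scene blue 16 [89.4 83.4]
  scene blue 10 [132.8 112.1]
  scene blue 282 [270.5 206.9]
  scene blue 432 [384.4 244.5]
  scene blue 65 [303.8 248.9]
  scene blue 73 [175.8 300.6]
top yellow 182 [215.9  99.2] [array([810.1, 338.3]), array([ 13.7, 157.8]), np.float64(51.6)]
top yellow 178 [402.  131.9] [array([ 718.8, -254.2]), array([ 12.2, 158.3]), np.float64(25.
[... 189 characters left out ...]
)]
  scene yellow 78 [302.8 124. ]
  scene yellow 103 [333.  176.4]
  scene yellow 131 [451.7 207.4]
  scene yellow 199 [318.7 304.6]
top red 18 [362.1 184.7] [array([ 540.4, -128.6]), array([12.8, 10.9]), np.float64(45.8)]
  scene red 17 [249.5   7.8]
  scene red 26 [120.8  11.3]
  scene red 16 [444.4  23.1]
  scene red 34 [457.1  30. ]
  scene red 35 [464.3  33.1]
  scene red 41 [479.8  39.1]
  scene red 36 [109.3 124.8]
  scene red 21 [304.8 237.6]
cup 0.86 [315.0, 112.7, 26.8, 32.7] [0.74  0.02  0.095]
stack 0.42 [460.1, 190.8, 13.2, 9.7] [ 0.53  -0.426  0.036]
tray 0.6 [181.4, 181.8, 53.5, 35.3] [0.534 0.42  0.03 ]
[ 0.49810713 -0.16664129  0.08895954] [0.19325698 0.54158866 0.21692584]
```

Run:
```python
from h import *
s=manip.get_state(); w=s["ee_rot"]; print(R.from_quat([*w[1:],w[0]]).as_matrix().round(3),s["qpos"],s["width"])
im=optics.get_image("top"); C=np.array([.504,-.172])
c=im[165:225,345:410].astype(int)
h=cv2.cvtColor(im,cv2.COLOR_RGB2HSV)[165:225,345:410].astype(int)
m=(h[...,0]>=22)&(h[...,0]<36)&(h[...,1]>110)&(h[...,2]>90)
for k,a,cc in comps(m,3):
    p=cc+[345,165]; 
    for z in(.016,.023): v=onz("top",p,z)[:2]-C; print("key",a,p,z,v.round(4),np.hypot(*v),np.degrees(np.arctan2(v[1],v[0])))
for z in(.03,.04,.05): v=onz("top",(362.1,184.7),z)[:2]-C; print("tab",z,np.hypot(*v),np.degrees(np.arctan2(v[1],v[0])))
dk=(h[...,2]<60); 
for k,a,cc in comps(dk,15):
    ys,xs=np.nonzero(k); P=np.array([onz("top",(x+345,y+165),.105)[:2] for x,y in zip(xs,ys)]); r=cv2.minAreaRect((P*1000).astype(np.float32)); print("dark",a,r)
sc=cv2.resize(im[165:225,345:410,::-1],(780,720)[:2] and (650,600),interpolation=2); cv2.imwrite("pics/d.png",sc)
```

```text
[[-0.942  0.336  0.   ]
 [ 0.336  0.942  0.   ]
 [ 0.     0.    -1.   ]] [ 1.10704788e+00  2.75891787e-01  1.50491717e+00  2.44766703e-05
  1.36067207e+00 -1.21015724e-01] 0.08576555120642641
key 21 [349.95238095 168.14285714] 0.016 [0.0899 0.0804] 0.1206422021730476 41.80744805566612
key 21 [349.95238095 168.14285714] 0.023 [0.0883 0.0809] 0.11974750525615628 42.50689067460051
key 18 [377.5 178. ] 0.016 [ 0.0617 -0.0045] 0.06183117605053909 -4.173544415743263
key 18 [377.5 178. ] 0.023 [ 0.0602 -0.0036] 0.06026724716890983 -3.413684906120715
key 14 [346.78571429 184.71428571] 0.016 [0.0379 0.0892] 0.0969194965598935 66.9880615006178
key 14 [346.78571429 184.71428571] 0.023 [0.0365 0.0897] 0.09679579284586146 67.84697791241534
key 7 [345.14285714 200.        ] 0.016 [-0.0094  0.0933] 0.09379437682429727 95.77053325882162
key 7 [345.14285714 200.        ] 0.023 [-0.0106  0.0937] 0.09433732411590755 96.44075389703362
key 13 [408.76923077 211.38461538] 0.016 [-0.0387 -0.1007] 0.1078449122865613 -111.04018864263648
key 13 [408.76923077 211.38461538] 0.023 [-0.0397 -0.0993] 0.10691686058119225 -111.8108882628875
key 15 [407.26666667 222.33333333] 0.016 [-0.0723 -0.0961] 0.12019904123538654 -126.95507229412141
key 15 [407.26666667 222.33333333] 0.023 [-0.0731 -0.0947] 0.1196185771561149 -127.66995504843247
tab 0.03 0.05706548375248032 50.16723336618121
tab 0.04 0.05657188780426203 52.34537467288034
tab 0.05 0.056161416954439124 54.55859624597384
dark 91 ((501.369140625, -172.91619873046875), (58.57902908325195, 14.413968086242676), 54.6883659362793)
```

View pics/d.png

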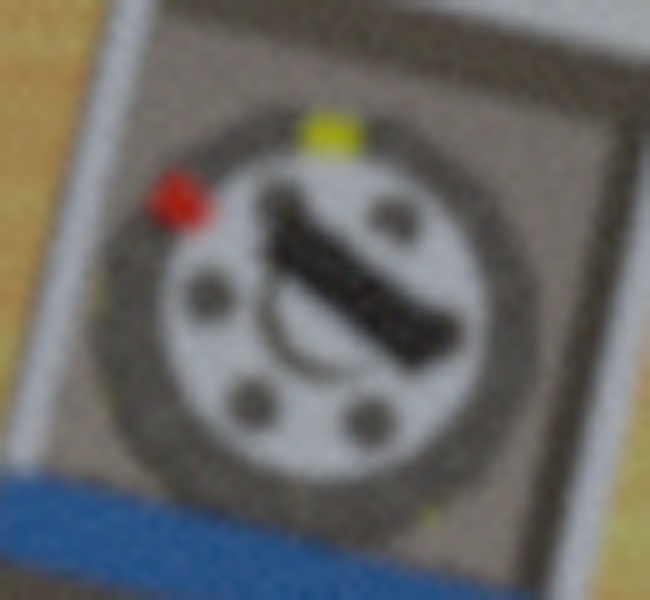

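The crop confirms it: the yellow keyway is at (332,133), heading about -4°, and the red tab is at (180,200), heading about 53°. The bar points along 54°. The first move turns the tool to 54° and carries it over the spindle.

servo_tool:
  increments:
    - [0,0,0,0,0,8.5,-1]
    - [0,0,0,0,0,8.5,-1]
    - [0,0,0,0,0,8.5,-1]
    - [0,0,0,0,0,8.5,-1]
    - [0,0,0,0,0,8.5,-1]

```text
clock: 2.3
position: [0.1933, 0.5416, 0.2169]
ee_rot: [-0.0, 0.519, 0.855, 0.0]
contact_force: [-0.3, -0.1, 0.6]
width: 0.0857
gripper_force: 0.0
```

servo_tool:
  increments:
    - [0,0,0,0,0,8.5,-1]
    - [0,0,0,0,0,8.5,-1]
    - [0,0,0,0,0,8.5,-1]
    - [0,0,0,0,0,8.5,-1]
    - [0,0,0,0,0,8.5,-1]

```text
clock: 2.8
position: [0.1933, 0.5416, 0.2169]
ee_rot: [-0.0, 0.793, 0.609, 0.0]
contact_force: [1.1, 0.4, 0.1]
width: 0.0855
gripper_force: 0.0
```

servo_tool:
  increments:
    - [0,0,0,0,0,4.3,-1]
    - [0,0,0,0,0,4.3,-1]
    - [0,0,0,0,0,4.3,-1]
    - [0,0,0,0,0,4.3,-1]
    - [0,0,0,0,0,4.3,-1]

```text
clock: 3.3
position: [0.1933, 0.5416, 0.2169]
ee_rot: [-0.0, 0.892, 0.451, 0.0]
contact_force: [-0.0, 0.2, -1.0]
width: 0.0854
gripper_force: 0.0
```

servo_tool:
  increments:
    - [-1.97,3.36,0,0,0,0,-1]
    - [-1.97,3.36,0,0,0,0,-1]
    - [-1.97,3.36,0,0,0,0,-1]
    - [-1.97,3.36,0,0,0,0,-1]
    - [-1.97,3.36,0,0,0,0,-1]

```text
clock: 3.8
position: [0.2712, 0.3616, 0.217]
ee_rot: [0.0, 0.891, 0.453, 0.0]
contact_force: [0.5, 0.3, -0.1]
width: 0.0856
gripper_force: 0.0
```

servo_tool:
  increments:
    - [-1.97,3.36,0,0,0,0,-1]
    - [-1.97,3.36,0,0,0,0,-1]
    - [-1.97,3.36,0,0,0,0,-1]
    - [-1.97,3.36,0,0,0,0,-1]
    - [-1.97,3.36,0,0,0,0,-1]

```text
clock: 4.3
position: [0.3489, 0.1829, 0.2172]
ee_rot: [0.0, 0.891, 0.453, 0.001]
contact_force: [0.4, -0.7, 0.0]
width: 0.0854
gripper_force: 0.0
```

servo_tool:
  increments:
    - [-1.97,3.36,0,0,0,0,-1]
    - [-1.97,3.36,0,0,0,0,-1]
    - [-1.97,3.36,0,0,0,0,-1]
    - [-1.97,3.36,0,0,0,0,-1]
    - [-1.97,3.36,0,0,0,0,-1]

```text
clock: 4.8
position: [0.4265, 0.0041, 0.2172]
ee_rot: [0.0, 0.892, 0.453, 0.0]
contact_force: [0.2, 0.3, -0.3]
width: 0.0853
gripper_force: 0.0
```

servo_tool:
  increments:
    - [-1.97,3.36,0,0,0,0,-1]
    - [-1.97,3.36,0,0,0,0,-1]
    - [-1.97,3.36,0,0,0,0,-1]
    - [-1.97,3.36,0,0,0,0,-1]
    - [-1.97,3.36,0,0,0,0,-1]

```text
clock: 5.3
position: [0.5041, -0.1746, 0.217]
ee_rot: [0.0, 0.892, 0.453, 0.0]
contact_force: [-0.0, -0.0, -0.3]
width: 0.0855
gripper_force: 0.0
```

servo_tool:
  increments:
    - [0.14,-0.23,2.4,0,0,0,-1]
    - [0,0,2.4,0,0,0,-1]
    - [0,0,2.4,0,0,0,-1]
    - [0,0,2.4,0,0,0,-1]
    - [0,0,2.4,0,0,0,-1]
  squeeze: 20

```text
clock: 5.8
position: [0.5027, -0.1706, 0.0961]
ee_rot: [0.0, 0.892, 0.453, 0.0]
contact_force: [0.2, 0.1, -0.0]
width: 0.0853
gripper_force: 0.0
```

servo_tool:
  increments:
    - [0,0,0,0,0,0,0.45]
    - [0,0,0,0,0,0,0.45]
    - [0,0,0,0,0,0,0.45]
    - [0,0,0,0,0,0,0.45]
    - [0,0,0,0,0,0,0.45]

```text
clock: 6.3
position: [0.5033, -0.1707, 0.098]
ee_rot: [0.001, 0.892, 0.453, 0.001]
contact_force: [0.2, -0.2, 0.3]
width: 0.0236
gripper_force: 0.0
```

Run:
```python
from h import *
a=snap("top","t1")[130:250,310:440,::-1]; b=snap("scene","s1")[180:300,220:350,::-1]
cv2.imwrite("pics/ab.png",cv2.resize(np.hstack([a,b]),(780,360),interpolation=2))
```

```text
(no output)
```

View pics/ab.png

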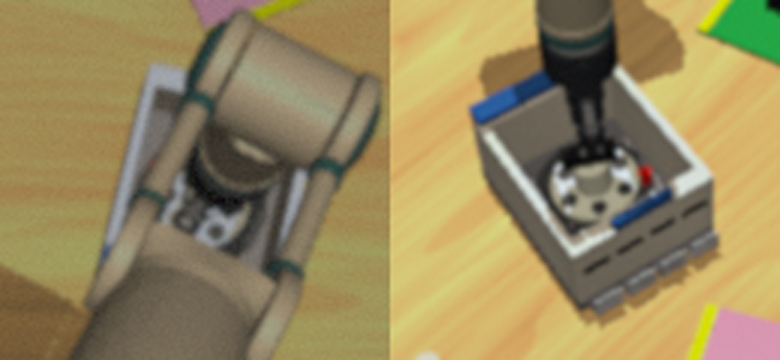

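The tool is over the bar, which shows between the fingers at about (590,150) in the right half, with the red tab at (646,175). I'll cage the bar loosely and turn clockwise.

servo_tool:
  increments:
    - [0,0,0,0,0,0,0.57]
    - [0,0,0,0,0,0,0.57]
    - [0,0,0,0,0,4.5,0.57]
    - [0,0,0,0,0,4.5,0.57]
    - [0,0,0,0,0,4.5,0.57]

```text
clock: 6.9
position: [0.5025, -0.1704, 0.0968]
ee_rot: [-0.0, 0.939, 0.343, -0.0]
contact_force: [-0.3, 0.1, 0.8]
width: 0.0182
gripper_force: 0.0
```

servo_tool:
  increments:
    - [0,0,0,0,0,4.5,0.57]
    - [0,0,0,0,0,4.5,0.57]
    - [0,0,0,0,0,4.5,0.57]
    - [0,0,0,0,0,4.5,0.57]
    - [0,0,0,0,0,4.5,0.57]

```text
clock: 7.4
position: [0.5025, -0.1704, 0.0968]
ee_rot: [-0.0, 0.988, 0.154, -0.0]
contact_force: [0.7, 0.2, 0.5]
width: 0.0185
gripper_force: 0.0
```

servo_tool:
  increments:
    - [0,0,0,0,0,4,0.57]
    - [0,0,0,0,0,4,0.57]
    - [0,0,0,0,0,3,0.57]
    - [0,0,0,0,0,3,0.57]
    - [0,0,0,0,0,0,0.57]

```text
clock: 7.9
position: [0.5025, -0.1704, 0.0968]
ee_rot: [-0.0, 0.999, 0.034, -0.0]
contact_force: [-0.2, -0.1, 0.6]
width: 0.0184
gripper_force: 0.0
```

Run:
```python
from h import *
s=manip.get_state();print(s["moment"],s["contact_force"])
b=snap("scene","s2")[190:290,235:345]
for k,a,c in comps(mask(b,"red"),3): print(a,c+[235,190], onz("scene",c+[235,190],.045)-[.504,-.172,0])
cv2.imwrite("pics/s2c.png",cv2.resize(b[:,:,::-1],(660,600),interpolation=2))
```

```text
[0.03281675 0.06188695 0.00553193] [-0.15254466 -0.0990362   0.60389426]
21 [304.66666667 238.        ] [0.03695507 0.04224936 0.045     ]
```

View pics/s2c.png

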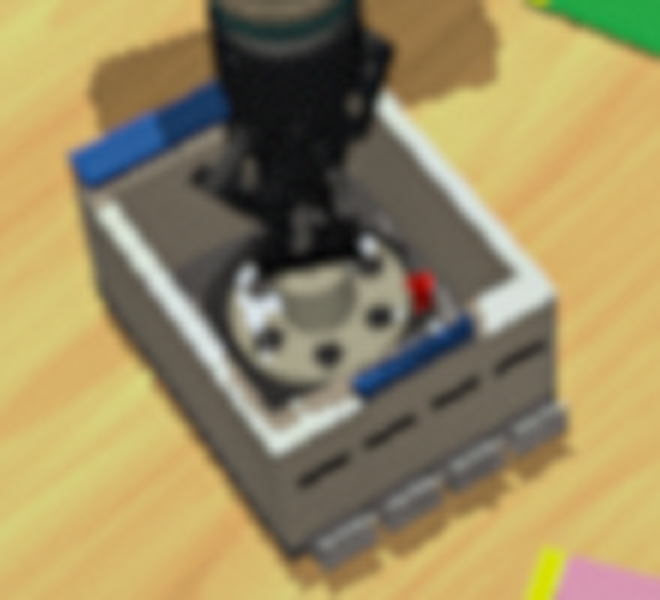

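The disc has not turned: the tab is still at (420,290) in the crop. I'll check where the fingers are relative to the bar.

Run:
```python
from h import *
C=np.array([.504,-.172,0])
def P(*X): return ((proj("scene",np.array(X))-[235,190])*6).round(0).tolist()
u=lambda a:np.array([np.cos(np.radians(a)),np.sin(np.radians(a)),0])
print("tcp,tip",P([.5025,-.1704,.0968],[.5025,-.1704,.0888]))
for a in(54,-4): print(a,"bar top ends, bottom ends",P(C+.03*u(a)+[0,0,.106],C-.03*u(a)+[0,0,.106],C+.03*u(a)+[0,0,.082],C-.03*u(a)+[0,0,.082]))
print("tab54",P(C+.056*u(53)+[0,0,.035]),"tab-4",P(C+.056*u(-4)+[0,0,.035]),"hubtop",P(C+[0,0,.082]))
a0=cv2.imread("pics/scene0.png")[190:290,235:345]; b=cv2.imread("pics/s2.png")[190:290,235:345]
cv2.imwrite("pics/cmp.png",np.hstack([cv2.resize(q[10:70,20:85],(390,360),interpolation=2) for q in(a0,b)]))
```

```text
tcp,tip [[309.0, 237.0], [310.0, 246.0]]
54 bar top ends, bottom ends [[364.0, 221.0], [250.0, 240.0], [366.0, 248.0], [254.0, 267.0]]
-4 bar top ends, bottom ends [[345.0, 264.0], [270.0, 197.0], [347.0, 291.0], [274.0, 225.0]]
tab54 [[418.0, 293.0]] tab-4 [[384.0, 371.0]] hubtop [[310.0, 257.0]]
```

View pics/cmp.png

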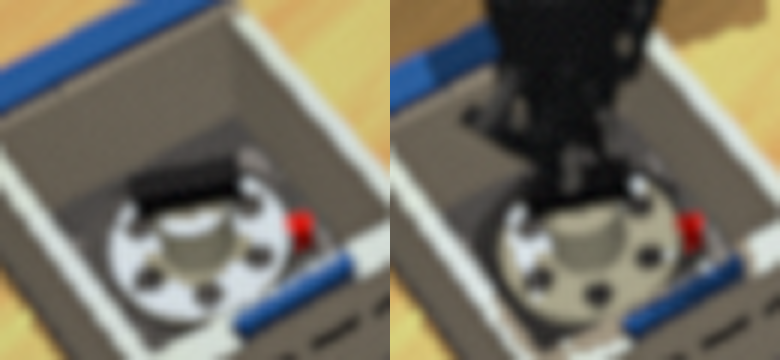

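servo_tool:
  increments:
    - [0,0,0,0,0,0,0.8]
    - [0,0,0,0,0,0,0.8]
    - [0,0,0,0,0,0,0.8]
    - [0,0,0,0,0,0,0.8]
    - [0,0,0,0,0,0,0.8]
  squeeze: 20

```text
clock: 8.45
position: [0.5026, -0.1704, 0.0969]
ee_rot: [-0.0, 0.999, 0.034, 0.0]
contact_force: [-0.7, 0.9, -0.2]
width: 0.0088
gripper_force: 0.0
```

servo_tool:
  increments:
    - [0,0,0.1,0,0,0,0.8]
    - [0,0,0.1,0,0,0,0.8]
    - [0,0,0.1,0,0,0,0.8]
    - [0,0,0,0,0,0,0.8]
    - [0,0,0,0,0,0,0.8]

```text
clock: 8.95
position: [0.5026, -0.1704, 0.0938]
ee_rot: [-0.0, 0.999, 0.034, 0.0]
contact_force: [0.2, 0.4, 0.3]
width: 0.0085
gripper_force: 0.0
```

Run:
```python
from h import *
print(manip.get_state()["contact_force"])
a=snap("top","t3"); b=snap("scene","s3")
a=a[165:225,345:410]; b=b[200:260,255:320]
cv2.imwrite("pics/z3.png",np.hstack([cv2.resize(np.clip(q[:,:,::-1].astype(float)*2.2,0,255).astype(np.uint8),(390,360),interpolation=2) for q in(a,b)]))
```

```text
[0.24421287 0.39798378 0.34007238]
```

View pics/z3.png

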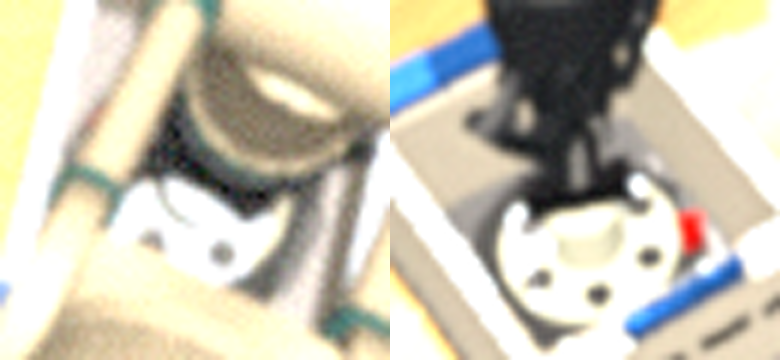

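servo_tool:
  increments:
    - [0,0,0.1,0,0,0,0.8]
    - [0,0,0.1,0,0,0,0.8]
    - [0,0,0.1,0,0,0,0.8]
    - [0,0,0,0,0,0,0.8]
    - [0,0,0,0,0,0,0.8]

```text
clock: 9.55
position: [0.5029, -0.1706, 0.0927]
ee_rot: [0.0, 0.999, 0.034, 0.001]
contact_force: [-1.8, 1.1, 11.6]
width: 0.0082
gripper_force: 5.7
```

servo_tool:
  increments:
    - [0,0,-1,0,0,0,0.8]
    - [0,0,0,0,0,-8.4,0.3]
    - [0,0,0,0,0,-8.4,0.3]
    - [0,0,0,0,0,-8.4,0.3]
    - [0,0,0,0,0,-8.4,0.3]

```text
clock: 10.05
position: [0.5027, -0.1705, 0.1011]
ee_rot: [0.0, 0.946, 0.324, 0.0]
contact_force: [0.2, -0.1, -0.7]
width: 0.0298
gripper_force: 0.0
```

servo_tool:
  increments:
    - [0,0,0,0,0,-8.4,0.3]
    - [0,0,0,0,0,-8.4,0.3]
    - [0,0,0.6,0,0,0,0.3]
    - [0,0,0.3,0,0,0,0.3]
    - [0,0,0,0,0,0,0.3]

```text
clock: 10.55
position: [0.502, -0.1702, 0.0911]
ee_rot: [-0.001, 0.89, 0.455, -0.0]
contact_force: [0.7, -0.0, -0.3]
width: 0.0299
gripper_force: 0.0
```

servo_tool:
  increments:
    - [0,0,0.1,0,0,0,0.3]
    - [0,0,0.1,0,0,0,0.3]
    - [0,0,0.1,0,0,0,0.3]
    - [0,0,0.1,0,0,0,0.3]
    - [0,0,0,0,0,0,0.3]

```text
clock: 11.05
position: [0.5025, -0.1704, 0.0878]
ee_rot: [-0.0, 0.89, 0.456, -0.0]
contact_force: [-0.8, 0.5, 0.7]
width: 0.0297
gripper_force: 0.0
```

servo_tool:
  increments:
    - [0,0,0.1,0,0,0,0.3]
    - [0,0,0.1,0,0,0,0.3]
    - [0,0,0.1,0,0,0,0.3]
    - [0,0,0.1,0,0,0,0.3]
    - [0,0,0,0,0,0,0.3]

```text
clock: 11.55
position: [0.5024, -0.1704, 0.0837]
ee_rot: [-0.0, 0.89, 0.456, -0.0]
contact_force: [-0.8, -0.2, 0.6]
width: 0.0298
gripper_force: 0.0
```

servo_tool:
  increments:
    - [0,0,0,0,0,0,0.7]
    - [0,0,0,0,0,0,0.7]
    - [0,0,0,0,0,0,0.7]
    - [0,0,0,0,0,0,0.7]
    - [0,0,0,0,0,0,0.7]

```text
clock: 12.05
position: [0.5042, -0.1714, 0.0843]
ee_rot: [0.002, 0.89, 0.456, 0.001]
contact_force: [3.9, -4.5, -0.8]
width: 0.0153
gripper_force: 22.8
```

Closing now stops at 15.3 mm, so the bar is gripped. The fingertips reach less far than assumed. I'll recentre, go a bit lower, cage the bar and turn.

servo_tool:
  increments:
    - [0,0.2,0,0,0,0,0.5]
    - [0,0,0,0,0,0,0.5]
    - [0,0,0.3,0,0,0,0.5]
    - [0,0,0.3,0,0,0,0.56]
    - [0,0,0.2,0,0,0,0.57]

```text
clock: 12.55
position: [0.5036, -0.1712, 0.0753]
ee_rot: [-0.001, 0.89, 0.456, -0.0]
contact_force: [-0.6, 0.3, -0.2]
width: 0.0184
gripper_force: 0.0
```

servo_tool:
  increments:
    - [0,0,0,0,0,4,0.57]
    - [0,0,0,0,0,4,0.57]
    - [0,0,0,0,0,4,0.57]
    - [0,0,0,0,0,4,0.57]
    - [0,0,0,0,0,4,0.57]

```text
clock: 13.05
position: [0.5045, -0.1714, 0.0758]
ee_rot: [-0.0, 0.956, 0.293, 0.0]
contact_force: [0.6, 0.9, 0.3]
width: 0.0186
gripper_force: 4.9
```

servo_tool:
  increments:
    - [0,0,0,0,0,4,0.57]
    - [0,0,0,0,0,4,0.57]
    - [0,0,0,0,0,4,0.57]
    - [0,0,0,0,0,4,0.57]
    - [0,0,0,0,0,4,0.57]

```text
clock: 13.55
position: [0.5047, -0.1714, 0.0758]
ee_rot: [-0.0, 0.992, 0.123, 0.0]
contact_force: [0.9, -0.2, 0.2]
width: 0.0183
gripper_force: 4.5
```

```bash
cat > tab.py <<'E'
from h import *
s=manip.get_state();print(s["moment"].round(2) if hasattr(s["moment"],"round") else s["moment"],s["contact_force"])
b=snap("scene","x%d"%(100*s["clock"]))[190:290,235:345]
for k,a,c in comps(mask(b,"red"),3):
    for z in (.04,.048):
        v=onz("scene",c+[235,190],z)[:2]-[.504,-.172]; print(a,c+[235,190],z,np.hypot(*v),np.degrees(np.arctan2(v[1],v[0])))
for k,a,c in comps(mask(b,"yellow"),3): print("yel",a,c+[235,190])
E
python3 tab.py
```

```text
[-0.02 -0.22  0.14] [ 0.8875698  -0.2382848   0.24749797]
10 [303.2 243.9] 0.04 0.05311455491918434 27.666987913392095
10 [303.2 243.9] 0.048 0.05523552826735168 22.203948432854222
yel 35 [325.42857143 285.11428571]
```

servo_tool:
  increments:
    - [0,0,0,0,0,3,0.57]
    - [0,0,0,0,0,3,0.57]
    - [0,0,0,0,0,2,0.57]
    - [0,0,0,0,0,2,0.57]
    - [0,0,0,0,0,2,0.57]

```text
clock: 14.1
position: [0.5048, -0.1715, 0.0758]
ee_rot: [-0.0, 1.0, 0.02, 0.001]
contact_force: [2.0, 0.8, 0.0]
width: 0.0182
gripper_force: 4.1
```

servo_tool:
  increments:
    - [0,0,0,0,0,2,0.57]
    - [0,0,0,0,0,2,0.57]
    - [0,0,0,0,0,2,0.57]
    - [0,0,0,0,0,2,0.57]
    - [0,0,0,0,0,2,0.57]

```text
clock: 14.6
position: [0.5049, -0.1715, 0.0757]
ee_rot: [-0.0, 0.998, -0.068, 0.001]
contact_force: [1.9, -0.0, 0.5]
width: 0.0182
gripper_force: 1.9
```

```bash
python3 tab.py
```

```text
[ 0.05 -0.26  0.05] [ 1.90480812 -0.03421611  0.46761377]
yel 35 [325.42857143 285.11428571]
```

servo_tool:
  increments:
    - [0,0,0,0,0,1.5,0.57]
    - [0,0,0,0,0,1.5,0.57]
    - [0,0,0,0,0,1.5,0.57]
    - [0,0,0,0,0,0,0.57]
    - [0,0,0,0,0,0,0.57]

```text
clock: 15.15
position: [0.5038, -0.1715, 0.0758]
ee_rot: [-0.0, 0.994, -0.107, -0.0]
contact_force: [-0.5, -0.0, -0.5]
width: 0.0185
gripper_force: 0.5
```

```bash
python3 tab.py
```

```text
[0.01 0.03 0.02] [-0.54798499 -0.03273186 -0.51578638]
yel 35 [325.42857143 285.11428571]
```

servo_tool:
  increments:
    - [0,0,0,0,0,0,0.2]
    - [0,0,0,0,0,0,0.2]
    - [0,0,-4.5,0,0,0,0]
    - [0,0,-4.5,0,0,0,-0.5]
    - [0,0,-4.5,0,0,0,-0.5]

```text
clock: 15.7
position: [0.5039, -0.1714, 0.2123]
ee_rot: [-0.0, 0.994, -0.107, -0.0]
contact_force: [0.1, -1.4, 0.9]
width: 0.0644
gripper_force: 0.0
```

servo_tool:
  increments:
    - [0,0,0,0,0,-8.5,-0.5]
    - [0,0,0,0,0,-8.5,-0.5]
    - [0,0,0,0,0,-8.5,-0.5]
    - [0.65,-3.55,0,0,0,0,-0.5]
    - [0.65,-3.55,0,0,0,0,-0.5]

```text
clock: 16.2
position: [0.5006, -0.0994, 0.2108]
ee_rot: [-0.0, 0.993, 0.114, 0.0]
contact_force: [0.9, -0.7, 0.5]
width: 0.0642
gripper_force: 0.0
```

servo_tool:
  increments:
    - [0.65,-3.55,0,0,0,0,-0.5]
    - [0.65,-3.55,0,0,0,0,-0.5]
    - [0.65,-3.55,0,0,0,0,-0.5]
    - [0.65,-3.55,0,0,0,0,-0.5]
    - [0.65,-3.55,0,0,0,0,-0.5]

```text
clock: 16.7
position: [0.4912, 0.0822, 0.211]
ee_rot: [-0.0, 0.993, 0.115, 0.0]
contact_force: [0.6, 0.3, 0.1]
width: 0.064
gripper_force: 0.0
```

servo_tool:
  increments:
    - [0.65,-3.55,0,0,0,0,-0.5]
    - [0.65,-3.55,0,0,0,0,-0.5]
    - [0.65,-3.55,0,0,0,0,-0.5]
    - [0,0,0,0,0,0,-0.5]
    - [0,0,0,0,0,0,-0.5]

```text
clock: 17.2
position: [0.4858, 0.1893, 0.2108]
ee_rot: [0.0, 0.993, 0.117, -0.0]
contact_force: [0.3, 0.8, -0.9]
width: 0.0644
gripper_force: 0.0
```

Run:
```python
from h import *
im=snap("top","t4"); b=snap("scene","s4")
sub=im[165:225,345:410]; 
for k in("red","yellow"):
    for m,a,c in comps(mask(sub,k),3):
        for z in(.03,.042): v=onz("top",c+[345,165],z)[:2]-[.504,-.172]; print(k,a,c+[345,165],z,np.hypot(*v),np.degrees(np.arctan2(v[1],v[0])))
h=cv2.cvtColor(sub,cv2.COLOR_RGB2HSV)[...,2]
for k,a,cc in comps(h<60,15):
    ys,xs=np.nonzero(k); P=np.array([onz("top",(x+345,y+165),.1)[:2] for x,y in zip(xs,ys)]); print("dark",a,cv2.minAreaRect((P*1000).astype(np.float32)))
cv2.imwrite("pics/z4.png",np.hstack([cv2.resize(q[:,:,::-1],(390,360),interpolation=2) for q in(sub,b[200:260,255:320])]))
```

```text
red 9 [379.33333333 178.22222222] 0.03 0.05872323979626598 -8.084255836535856
red 9 [379.33333333 178.22222222] 0.042 0.055957124507957964 -6.8228060067017235
dark 78 ((501.3275146484375, -171.72476196289062), (14.618386268615723, 53.593971252441406), 82.98036193847656)
```

View pics/z4.png

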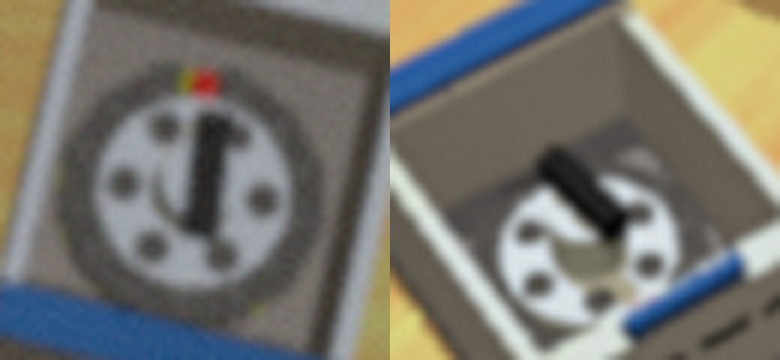

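Left half: the red tab at (205,83) sits in the slot with a yellow sliver on its left at (185,83), and the bar points along the keyway. I'll check the disc's height numerically from the bar's outline in the scene view.

Run:
```python
from h import *
from itertools import product
def hullmask(n,h,dz,tilt=None,C=(.504,-.172)):
    u=np.radians(h); pts=[]
    for x,y,z in product((-.03,.03),(-.008,.008),(.046,.070)):
        q=R.from_euler("z",u).apply([x,y,z]); 
        if tilt is not None: q=R.from_rotvec(tilt).apply(q)
        pts.append(q+[*C,.030+dz])
    m=np.zeros((400*8,640*8),np.uint8); cv2.fillConvexPoly(m,cv2.convexHull((proj(n,pts)*8+4).astype(np.int32)),1); return cv2.resize(m.astype(np.float32),(640,400),interpolation=3)
for f,h in(("0",54),("4",-6.5)):
  for n,p in(("scene",{"0":"scene0","4":"s4"}[f]),("top",{"0":"top0","4":"t4"}[f])):
    g=cv2.cvtColor(cv2.imread(f"pics/{p}.png"),6).astype(float)
    for dz in(0,.006):
        m=hullmask(n,h,dz); ys,xs=np.nonzero(m>.3); sl=np.s_[ys.min()-4:ys.max()+5,xs.min()-4:xs.max()+5]
        hs=m[sl]; pc=np.array([(hs*np.mgrid[0:hs.shape[0],0:hs.shape[1]][1]).sum(),(hs*np.mgrid[0:hs.shape[0],0:hs.shape[1]][0]).sum()])/hs.sum()
        d=np.clip((75-g[sl])/45,0,1)*(cv2.dilate(hs,np.ones((5,5)))>.3); oc=np.array([(d*np.mgrid[0:d.shape[0],0:d.shape[1]][1]).sum(),(d*np.mgrid[0:d.shape[0],0:d.shape[1]][0]).sum()])/d.sum()
        print(f,n,dz,"obs-pred px",(oc-pc).round(2))
```

```text
0 scene 0 obs-pred px [-1.33 -1.14]
0 scene 0.006 obs-pred px [-1.25 -0.03]
0 top 0 obs-pred px [ 0.96 -0.03]
0 top 0.006 obs-pred px [0.72 0.36]
4 scene 0 obs-pred px [-0.24 -0.28]
4 scene 0.006 obs-pred px [-0.09  0.88]
4 top 0 obs-pred px [ 0.01 -0.21]
4 top 0.006 obs-pred px [-0.24  0.16]
```

The disc matches the home height (dz≈0) and fits the keyway. Next is the cover: I'm already above its handle, so I descend.

servo_tool:
  increments:
    - [0,0,3.6,0,0,0,-0.3]
    - [0,0,3.6,0,0,0,-0.3]
    - [0,0,3.6,0,0,0,-0.3]
    - [0,0,3.6,0,0,0,-0.3]
    - [0,0,3.6,0,0,0,-0.3]

```text
clock: 17.8
position: [0.4865, 0.1873, 0.0299]
ee_rot: [0.0, 0.993, 0.114, 0.001]
contact_force: [0.5, 0.1, -0.6]
width: 0.0557
gripper_force: 0.0
```

servo_tool:
  increments:
    - [0,0,0.6,0,0,0,-0.3]
    - [0,0,0.5,0,0,0,0.2]
    - [0,0,0.3,0,0,0,0.4]
    - [0,0,0.2,0,0,0,0.4]
    - [0,0,0,0,0,0,0.4]

```text
clock: 18.3
position: [0.4869, 0.189, 0.016]
ee_rot: [-0.0, 0.993, 0.115, 0.001]
contact_force: [-1.5, -0.1, 0.5]
width: 0.0257
gripper_force: 0.0
```

servo_tool:
  increments:
    - [0,0,0.2,0,0,0,0.4]
    - [0,0,0.1,0,0,0,0.4]
    - [0,0,0.1,0,0,0,0.4]
    - [0,0,0,0,0,0,0.4]
    - [0,0,0,0,0,0,0.4]

```text
clock: 18.8
position: [0.486, 0.1889, 0.0109]
ee_rot: [-0.0, 0.993, 0.115, 0.0]
contact_force: [-0.3, 0.0, 0.3]
width: 0.0256
gripper_force: 0.0
```

servo_tool:
  increments:
    - [0,0,0.2,0,0,0,0.4]
    - [0,0,0.2,0,0,0,0.4]
    - [0,0,0.2,0,0,0,0.4]
    - [0,0,0.1,0,0,0,0.4]
    - [0,0,0,0,0,0,0.4]

```text
clock: 19.3
position: [0.4859, 0.1888, 0.0037]
ee_rot: [-0.0, 0.993, 0.115, -0.0]
contact_force: [0.1, 0.9, 0.6]
width: 0.0259
gripper_force: 0.0
```

servo_tool:
  increments:
    - [0,0,0.2,0,0,0,0.4]
    - [0,0,0.1,0,0,0,0.4]
    - [0,0,0.1,0,0,0,0.4]
    - [0,0,0,0,0,0,0.4]
    - [0,0,0,0,0,0,0.4]

```text
clock: 19.8
position: [0.4861, 0.1889, -0.0001]
ee_rot: [-0.0, 0.993, 0.115, 0.0]
contact_force: [0.9, -0.1, 0.7]
width: 0.0257
gripper_force: 0.0
```

servo_tool:
  increments:
    - [0,0,0,0,0,0,1]
    - [0,0,0,0,0,0,1]
    - [0,0,0,0,0,0,1]
    - [0,0,0,0,0,0,1]
    - [0,0,0,0,0,0,1]
  squeeze: 70

```text
clock: 20.3
position: [0.4862, 0.189, 0.0002]
ee_rot: [-0.0, 0.993, 0.115, 0.0]
contact_force: [-1.7, 0.5, 4.9]
width: 0.0145
gripper_force: 70.3
```

servo_tool:
  increments:
    - [0,0,-1,0,0,0,1]
    - [0,0,-3,0,0,0,1]
    - [0,0,-4,0,0,0,1]
    - [0,0,-4,0,0,0,1]
    - [0,0,-4,0,0,0,1]

```text
clock: 20.8
position: [0.4852, 0.1884, 0.1611]
ee_rot: [0.0, 0.993, 0.115, -0.001]
contact_force: [1.8, 0.0, -4.2]
width: 0.0143
gripper_force: 69.2
```

servo_tool:
  increments:
    - [0,0,-4,0,0,0,1]
    - [0,0,-2,0,0,0,1]
    - [0,0,0,0,4,0,1]
    - [0,0,0,0,4,0,1]
    - [0,0,0,0,4,0,1]

```text
clock: 21.3
position: [0.4853, 0.1884, 0.2197]
ee_rot: [-0.012, 0.988, 0.115, 0.104]
contact_force: [-0.2, 1.2, -3.2]
width: 0.0148
gripper_force: 69.4
```

```bash
cat > cov.py <<'E'
from h import *
import sys
from scipy.optimize import least_squares
# measure cover pose: yellow band / green centroids + corners in both views
def cov(im,n):
    m=mask(im,"green"); y=mask(im,"yellow"); g=max(comps(m),key=lambda t:t[1]); 
    ys=[t for t in comps(y) if cv2.dilate(g[0].astype(np.uint8),np.ones((7,7)))[t[0]].any()]
    return g,ys
E
python3 - <<'E'
from h import *
s=manip.get_state(); print(s["position"],s["ee_rot"],s["width"],s["contact_force"],s["moment"])
a=snap("top","t5");b=snap("scene","s5")
cv2.imwrite("pics/z5.png",np.hstack([cv2.resize(a[120:280,180:340,::-1],(390,390),interpolation=2),cv2.resize(b[60:220,280:440,::-1],(390,390),interpolation=2)]))
E
```

```text
[0.48532744 0.18838736 0.21966448] [-0.01193171  0.98781115  0.1148189   0.10441932] 0.01477193196491121 [-0.2335884   1.2036634  -3.19284114] [-0.02874829  0.21720939  0.03527258]
```

View pics/z5.png

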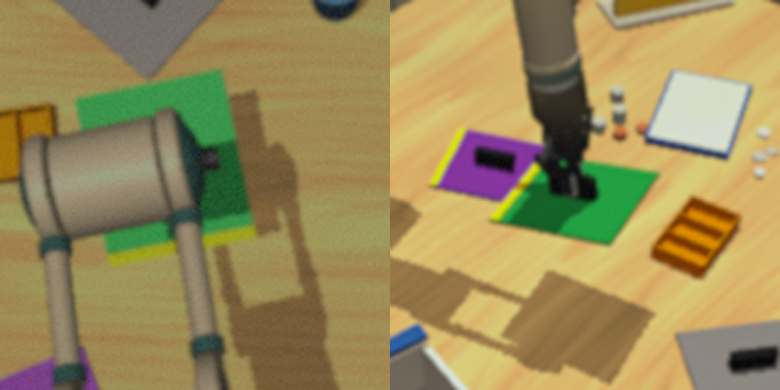

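The cover is held, tilted 12° with its lip (yellow band at left (180,245)) low. The purple look-alike is behind it and untouched. Next I turn the tool to the sorter's yaw and carry the cover over.

servo_tool:
  increments:
    - [0,0,0,-1.37,0,6.46,1]
    - [0,0,0,-1.37,0,6.46,1]
    - [0,0,0,-1.37,0,6.46,1]
    - [0,0,0,-1.37,0,6.46,1]
    - [0,0,0,0,0,0,1]

```text
clock: 21.9
position: [0.4864, 0.1894, 0.2195]
ee_rot: [0.012, 0.988, -0.113, 0.103]
contact_force: [0.5, 0.5, -2.8]
width: 0.0142
gripper_force: 69.4
```

servo_tool:
  increments:
    - [1.14,3.47,0.24,0,0,0,1]
    - [1.14,3.47,0.24,0,0,0,1]
    - [1.14,3.47,0.24,0,0,0,1]
    - [1.14,3.47,0.24,0,0,0,1]
    - [1.14,3.47,0.24,0,0,0,1]

```text
clock: 22.4
position: [0.5032, 0.005, 0.2199]
ee_rot: [0.012, 0.988, -0.112, 0.103]
contact_force: [0.8, -0.2, -2.7]
width: 0.0144
gripper_force: 69.6
```

servo_tool:
  increments:
    - [1.14,3.47,0.24,0,0,0,1]
    - [1.14,3.47,0.24,0,0,0,1]
    - [1.14,3.47,0.24,0,0,0,1]
    - [1.14,3.47,0.24,0,0,0,1]
    - [1.14,3.47,0.24,0,0,0,1]

```text
clock: 22.9
position: [0.5203, -0.1775, 0.2198]
ee_rot: [0.012, 0.988, -0.113, 0.103]
contact_force: [0.7, 0.6, -3.6]
width: 0.0147
gripper_force: 69.6
```

```bash
cat > where.py <<'E'
from h import *
Rs=R.from_euler("z",-13.2,degrees=True).as_matrix(); C=np.array([.504,-.172,0])
def S(X): return (np.asarray(X)-C)@Rs
if __name__=="__main__":
    s=manip.get_state(); w=s["ee_rot"]; M=R.from_quat([*w[1:],w[0]]).as_matrix(); p=np.array(s["position"])
    print("F",np.round(s["contact_force"],1),"M",np.round(s["moment"],2),"heading",np.degrees(np.arctan2(M[1,0],M[0,0])),"tilt",np.degrees(np.arcsin(M[2,0])),"roll",np.degrees(np.arcsin(M[2,1])))
    print("origin S mm",(S(p)*1000).round(1),"lip S mm",(S(p-.092*M[:,0])*1000).round(1),"far",(S(p+.092*M[:,0])*1000).round(1))
    X=lambda x,y,z=.005: p+M@np.array([x,-y,-z])
    for n in("top","scene"):
        im=snap(n,"w_%s_%d"%(n,100*s["clock"])); y=mask(im,"yellow")
        for k,a,c in comps(y,25):
            pr=proj(n,[X(-.087,0)])[0]
            if np.hypot(*(c-pr))<25:
                r=cv2.minAreaRect(np.argwhere(k)[:,::-1].astype(np.float32)); q=proj(n,[X(-.087,-.08),X(-.087,.08)])
                vx=cv2.fitLine(np.argwhere(k)[:,::-1].astype(np.float32),2,0,.01,.01).ravel()
                print(n,"band obs",c.round(1),a,r[1],"dir",np.degrees(np.arctan(vx[1]/vx[0])).round(1),"pred",pr.round(1),"dir",np.degrees(np.arctan((q[1]-q[0])[1]/(q[1]-q[0])[0])).round(1))
        g=mask(im,"green"); t=max(comps(g),key=lambda t:t[1]); print(n,"green",t[1],t[2].round(1))
E
python3 where.py
```

```text
F [ 0.7  0.6 -3.6] M [ 0.03  0.17 -0.04] heading -13.015938840325157 tilt 11.937638376082997 roll -0.003603494114073155
origin S mm [ 17.1  -1.7 219.8] lip S mm [-72.9  -2.  200.8] far [107.1  -1.4 238.9]
top band obs [388.5 213.2] 167 (41.22922134399414, 4.784145355224609) dir 14.0 pred [379.7 211.1] dir 14.5
top green 871 [368.8 165.3]
scene band obs [256.3 202.3] 58 (3.5218844413757324, 20.115379333496094) dir -26.4 pred [271.7 194. ] dir -26.4
scene green 1731 [286.1 214.8]
```

The observed yellow band agrees with the pose predicted from the tool to under a pixel across its line. I lower the cover to just above the ledge gap.

servo_tool:
  increments:
    - [-0.37,-0.17,1.74,0,0,0,1]
    - [-0.37,0,1.74,0,0,0,1]
    - [-0.37,0,1.74,0,0,0,1]
    - [-0.37,0,1.74,0,0,0,1]
    - [-0.37,0,1.74,0,0,0,1]

```text
clock: 23.5
position: [0.5207, -0.1735, 0.1302]
ee_rot: [0.012, 0.988, -0.113, 0.103]
contact_force: [0.0, -0.1, -2.7]
width: 0.0144
gripper_force: 69.9
```

servo_tool:
  increments:
    - [-0.02,0,0.1,0,0,0,1]
    - [-0.02,0,0.1,0,0,0,1]
    - [0,0,0,0,0,0,1]
    - [0,0,0,0,0,0,1]
    - [0,0,0,0,0,0,1]

```text
clock: 24.0
position: [0.5214, -0.1741, 0.13]
ee_rot: [0.012, 0.988, -0.114, 0.105]
contact_force: [-1.2, 0.5, -1.9]
width: 0.0146
gripper_force: 69.7
```

```bash
python3 where.py
```

```text
F [-1.2  0.5 -1.9] M [0.04 0.19 0.03] heading -13.137313300608087 tilt 12.091608673688322 roll 0.008166258108958149
origin S mm [ 17.5   1.9 130. ] lip S mm [-72.5   1.8 110.7] far [107.4   2.  149.3]
top band obs [382.1 216.9] 137 (37.350486755371094, 4.123105525970459) dir 13.9 pred [374.1 215.1] dir 14.6
top green 993 [374.2 169.6]
scene band obs [261.7 219.4] 38 (2.641413450241089, 16.99986457824707) dir -26.7 pred [275.3 212. ] dir -27.2
scene green 1602 [290.5 231.5]
```

servo_tool:
  increments:
    - [-0.02,0,0.1,0,0,0,1]
    - [-0.02,0,0.1,0,0,0,1]
    - [0,0,0,0,0,0,1]
    - [0,0,0,0,0,0,1]
    - [0,0,0,0,0,0,1]

```text
clock: 24.6
position: [0.521, -0.1739, 0.127]
ee_rot: [0.012, 0.988, -0.114, 0.104]
contact_force: [-0.1, -0.4, -2.4]
width: 0.0147
gripper_force: 69.7
```

servo_tool:
  increments:
    - [-0.245,-0.03,-0.05,0,0,0,1]
    - [-0.245,0,-0.05,0,0,0,1]
    - [-0.245,0,-0.05,0,0,0,1]
    - [-0.245,0,-0.05,0,0,0,1]
    - [0,0,0,0,0,0,1]

```text
clock: 25.1
position: [0.5107, -0.1711, 0.1269]
ee_rot: [0.012, 0.988, -0.114, 0.104]
contact_force: [-0.4, 0.5, -2.1]
width: 0.015
gripper_force: 69.7
```

servo_tool:
  increments:
    - [-0.15,0,-0.03,0,0,0,1]
    - [-0.15,0,-0.03,0,0,0,1]
    - [-0.15,0,-0.03,0,0,0,1]
    - [0,0,0,0,0,0,1]
    - [0,0,0,0,0,0,1]

```text
clock: 25.6
position: [0.5068, -0.1703, 0.1269]
ee_rot: [0.012, 0.988, -0.114, 0.104]
contact_force: [0.3, 0.7, -2.6]
width: 0.0146
gripper_force: 69.7
```

```bash
python3 where.py
```

```text
F [ 0.3  0.7 -2.6] M [-0.01  0.22 -0.01] heading -13.160777039218091 tilt 12.00675363986856 roll -0.015891427961632516
origin S mm [  2.4   2.3 126.9] lip S mm [-87.6   2.2 107.8] far [ 92.4   2.4 146. ]
top green 1077 [373.9 174.9]
scene green 1578 [288.1 228.8]
```

The lip is under the ledge: the yellow band no longer shows in either view, and the lip is at x = -87.6 mm, z = 107.8 mm. I push in 3 mm more and swing the far edge down about the lip.

servo_tool:
  increments:
    - [-0.1,0.05,-0.02,0,0,0,1]
    - [-0.1,0.05,-0.02,0,0,0,1]
    - [-0.1,0,-0.02,0,0,0,1]
    - [0,0,0,0,0,0,1]
    - [0,0,0,0,0,0,1]

```text
clock: 26.2
position: [0.5036, -0.1706, 0.1269]
ee_rot: [0.012, 0.988, -0.114, 0.104]
contact_force: [0.5, -0.3, -2.9]
width: 0.0142
gripper_force: 69.7
```

servo_tool:
  increments:
    - [0,0,0.32,0,-2,0,1]
    - [0,0,0.32,0,-2,0,1]
    - [0,0,0.32,0,-2,0,1]
    - [0,0,0,0,0,0,1]
    - [0,0,0,0,0,0,1]

```text
clock: 26.7
position: [0.5053, -0.1709, 0.1172]
ee_rot: [0.006, 0.992, -0.114, 0.052]
contact_force: [0.4, 1.4, -2.5]
width: 0.0147
gripper_force: 69.8
```

```bash
python3 where.py
```

```text
F [ 0.4  1.4 -2.5] M [ 0.    0.07 -0.05] heading -13.147650435476335 tilt 6.0133180780764715 roll -0.023978011552025984
origin S mm [  1.    1.4 117.2] lip S mm [-90.5   1.3 107.6] far [ 92.5   1.5 126.9]
top green 827 [384.6 209.8]
scene green 1649 [288.2 231.3]
```

servo_tool:
  increments:
    - [0,0,0.32,0,-2,0,1]
    - [0,0,0.32,0,-2,0,1]
    - [0,0,0.27,0,-1.7,0,1]
    - [0,0,0,0,0,0,1]
    - [0,0,0,0,0,0,1]

```text
clock: 27.3
position: [0.5056, -0.171, 0.1083]
ee_rot: [0.0, 0.993, -0.115, 0.003]
contact_force: [-0.3, -0.3, -3.3]
width: 0.0147
gripper_force: 69.8
```

```bash
python3 where.py
```

```text
F [-0.3 -0.3 -3.3] M [-0.06  0.01 -0.01] heading -13.156938125663865 tilt 0.32583144018747984 roll -0.021848436033178455
origin S mm [  1.4   1.4 108.3] lip S mm [-90.6   1.3 107.8] far [ 93.4   1.4 108.9]
top green 742 [387.1 204.1]
scene green 1645 [288.4 233.7]
```

Still carrying the cover's weight about 2 mm above the walls. I lower it to contact.

servo_tool:
  increments:
    - [0,0,0.1,0,0,0,1]
    - [0,0,0.1,0,0,0,1]
    - [0,0,0.1,0,0,0,1]
    - [0,0,0,0,0,0,1]
    - [0,0,0,0,0,0,1]

```text
clock: 27.9
position: [0.5058, -0.1711, 0.1062]
ee_rot: [0.0, 0.993, -0.115, 0.003]
contact_force: [-1.7, 0.6, 5.4]
width: 0.0146
gripper_force: 70.9
```

Contact at z = 106 mm, exactly the wall height. I release and lift away.

servo_tool:
  increments:
    - [0,0,0,0,0,0,0.5]
    - [0,0,0,0,0,0,0.3]
    - [0,0,0,0,0,0,0.2]
    - [0,0,0,0,0,0,0.2]
    - [0,0,-0.5,0,0,0,0.2]

```text
clock: 28.4
position: [0.5054, -0.1709, 0.1098]
ee_rot: [-0.0, 0.993, -0.115, 0.002]
contact_force: [0.3, -0.7, -0.6]
width: 0.0341
gripper_force: 0.0
```

servo_tool:
  increments:
    - [0,0,-2,0,0,0,0.2]
    - [0,0,-4,0,0,0,0.2]
    - [0,0,-4,0,0,0,0.2]
    - [0,0,-2,0,0,0,0.2]
    - [0,-4,0,0,0,0,0.2]

```text
clock: 28.9
position: [0.5166, -0.1363, 0.2346]
ee_rot: [0.003, 0.993, -0.117, 0.007]
contact_force: [0.6, 0.1, 0.6]
width: 0.0342
gripper_force: 0.0
```

servo_tool:
  increments:
    - [0,-4.5,0,0,0,0,0.2]
    - [0,-4.5,0,0,0,0,0.2]
    - [0,-4.5,0,0,0,0,0.2]
    - [0,-4.5,0,0,0,0,0.2]
    - [0,-4.5,0,0,0,0,0.2]

```text
clock: 29.4
position: [0.5658, 0.0889, 0.2308]
ee_rot: [0.0, 0.993, -0.115, 0.003]
contact_force: [1.3, -0.9, 0.1]
width: 0.0345
gripper_force: 0.0
```

Run:
```python
from where import *
im=snap("top","t9"); b=snap("scene","s9")
m=max(comps(mask(im,"green")),key=lambda t:t[1]); r,P=rect("top",m[0],.111); print("green rect",r,"S",(S([r[0][0]/1000,r[0][1]/1000,0])*1000).round(1))
for m,a,c in comps(mask(im,"blue"),20): print("blue",a,[np.round(q,1) for q in rect("top",m,.127)[0]])
cv2.imwrite("pics/z9.png",np.hstack([cv2.resize(im[130:250,310:440,::-1],(390,360),interpolation=2),cv2.resize(b[180:300,220:350,::-1],(390,360),interpolation=2)]))
```

```text
green rect ((511.5218505859375, -172.85433959960938), (155.39596557617188, 166.111083984375), 76.78284454345703) S [7.5 0.9 0. ]
blue 37 [array([ 598.6, -192.9]), array([61.3,  5. ]), np.float64(77.4)]
blue 476 [array([ 413.4, -150.9]), array([164.9,  22.8]), np.float64(77.0)]
blue 53 [array([ 380.5, -491.7]), array([119.1,   3.9]), np.float64(63.4)]
```

View pics/z9.png

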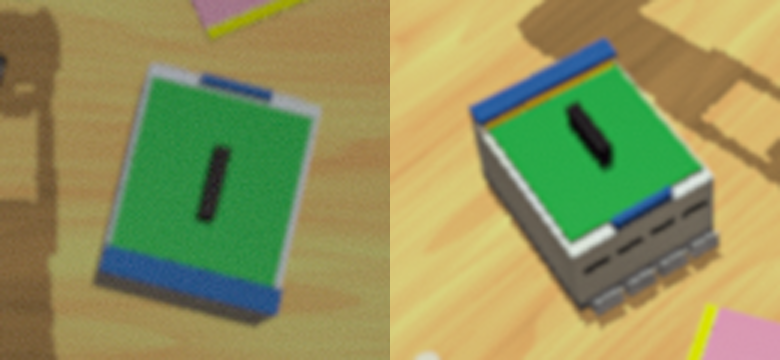

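The cover lies flat and square. The green plate fills the housing between the catch at (235,88) and the ledge, and the lip shows only as a dark yellow line under the ledge at (550,95).

```bash
python3 -c "
from rig import manip
print(manip.sign_off())"
```

```text
the job is handed in; nothing more can be done
None
```

I seated the disc in the keyway, hooked and shut the cover flat on the housing, and handed the job in at about 29.5 s; no verdict came back, but the last camera views show the cover flat and square, and the cup, stack and tray were never touched.

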